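# Start the long clamp screw in its deep well

### The job

Take the red-headed clamp screw from its wooden stand, lower it down the deep well of the blue stencil clamp and start it by feel in the hidden nut at the bottom: press only lightly and turn it back until it drops into the thread. Then screw it down clockwise, gently and without forcing it, until its steel collar sits fully home on the rim of the well, and let go of it. Leave the paint cup, tape roll and ink bottle where they are.

Things in the scene. Friction and masses are not known exactly. Their poses are not given: they have to be found in the camera images.
- screw_head (a point): centre of the red bar head of the loose clamp screw. The bar is 40 mm long (the point's x axis), 14 mm thick (y; grip it across this) and 28 mm high (z). The screw stands upright in its stand, z up, tip down. Mass about 0.15 kg.
- screw_collar (a point): centre of the underside of the screw's round steel collar (40 mm diameter, 5 mm thick), 19 mm below screw_head; this underside must finally lie on the rim of the well
- screw_tip (a point): the lower end of the screw, 90 mm below screw_collar. The steel shank is 16 mm in diameter. Three round brass pins, 4.5 mm thick and 120 degrees apart, stick out sideways to 13 mm from the axis, 4 mm above the tip; one points along the x axis of the screw (the long axis of the red bar). They are its three-start thread.
- stand_mouth (a point): centre of the top face of the plywood stand, a heavy block 60 x 60 mm and 50 mm high, at the mouth of its 27.5 mm hole, 42 mm deep; the screw stands on the bottom of the hole and must be lifted at least 45 mm straight up to be clear
- well_mouth (a point): centre of the rim of the well, z up: an upright aluminium tube of 44 mm outer and 29 mm inner diameter, chamfered at the mouth, on the fixed clamp; the rim is 115 mm above the table. A three-start nut sits at its bottom (see nut_face).
- nut_face (a point): on the well's axis 78 mm below the rim, at the nut's flat upper face; the pins land on it with the collar about 10 mm above the rim. Three slots in it (44 degrees wide, 120 apart) are the thread starts; their direction cannot be seen or measured and differs each time. With the pins over the slots the screw can sink about 6 mm; the slot walls then stop it turning further back.
- nut_floor (a point): on the axis 6 mm below nut_face. Dropped fully into the slots, the collar is about 4 mm above the rim. Turned clockwise (from above) the screw then sinks 5.4 mm per rad; the collar meets the rim after 0.5 to 1.0 rad, the thread ends at about 1.0 to 1.4. If not fully dropped, the pins jam. The nut cannot turn; it floats 3 mm up or down on a spring of 1.5 N/mm, rigid beyond.
- screw: the loose clamp screw, origin at its tip, x along the bar of the head, z along the screw to the head
- clamp: the fixed blue clamp with well, nut and the wooden stencil frame it holds (frame 260 x 220 mm, 32 mm high, lying to the clamp's +x side); origin on the table under the well
- paint_cup: bystander: open white paper-coloured cup, 72 mm wide, 60 mm high, origin at its underside
- tape_roll: bystander: green tape roll lying flat, 100 mm wide, 48 mm high, origin at its underside
- ink_bottle: bystander: small blue bottle with white cap, 38 mm wide, 100 mm high, origin at its underside
Not all that is in view belongs to the job. What is shaped like the part that bears stand_mouth but green or pink is not meant.

How it is judged:
By the outcome, as a careful person would: the job done as asked, in the order asked, and still so for the second after the job is handed in, with the robot touching nothing.
It also fails if it takes over 48 s, if anything falls off the work surface, if the arm or the gripper's body presses on something with over 40 N, if the wrist force passes 120 N, or if a joint passes its speed limit or range.

### The arm

A 7-joint arm with a two-finger parallel gripper is mounted at the origin on the work surface. World frame = base frame: x ahead of the robot, y to its left, z up, the work surface at z = 0. Lengths are in mm, angles in rad, forces in N, time in s.
With the tool pointing down it reaches from about 400 to 750 mm from the base axis. Payload 19.5 kg.
Tool frame: the origin (TCP) lies between the finger pads; the fingertips stand 14 mm ahead of it and the grasp point (between the pads) lies 5 mm behind it; z points along the fingers, x is the direction in which the jaws open and shut, and the axes are right-handed (so a half turn about z gives the same grasp; the last joint's range is limited). The gripper opens to 85 mm and grips with 20 to 120 N. Pads are 22 mm wide; open, the fingers measure 114 mm over their backs; the gripper's body (76 mm by 85 mm) begins 54 mm behind the grasp point. The pads swing forward as they close: fully open they stand 13 mm farther back than shut.
Start: joints at [-1.163, 0.707, -0.028, 1.485, 0.022, 0.951, -0.075], TCP at [249.987, 517.787, 245.268] pointing down, gripper open.
Joint ranges: [-2.71, 2.71], [-0.32, 2.16], [-1.57, 1.52], [0, 2.45], [-1.46, 4.6], [0, 2.02], [-2.83, 2.83]. Speed limits (rad/s): [1.89, 1.89, 2.57, 2.57, 3.01, 3.01, 3.01].

### API

Orientations are given as [roll, pitch, yaw] about the fixed x, y, z axes, in that order (R = Rz(yaw) Ry(pitch) Rx(roll)).
In Python, from plant import env gives the robot as it stands. The module is installed in compiled form; this text tells all that it offers. Calls block until the motion is done:
- env.move_to(position, orientation): joint-space move of the TCP to a pose.
- env.servo_line(position, rot=None, rate=150): straight line of the TCP; rot=None keeps the orientation; rate is the mean speed in mm/s.
- env.set_joints(angles): joint-space move.
- env.set_gripper(opening): finger opening in mm; the grip force is fixed at half the most; returns when the fingers have stopped.
- env.hold(seconds).
- env.ik(position, orientation): joint angles nearest the present ones, or None.
- env.get_obs(): the state.
- env.read_camera(name): name is "scene" or "side" or "wrist"; returns (picture, depth): 400x640x3 uint8, blue, green, red; 400x640 float32, mm along the optical axis (not along the pixel's ray), 0 where there is no reading.
- env.camera_info(name): a dict with "K" (3x3 intrinsics, pixels), "world_to_cam" (4x4, takes a point from world to camera coordinates). Camera axes: x right, y up, looking along -z (the intrinsics and any distortion apply to the point x, -y, -z); pixel columns grow to the right and rows downward; lengths in mm; the calibration is good to about 2 mm. A picture is of the moment at which its call begins: read the wrist's pose just before it. camera_info takes no time and is no camera call; for the wrist camera it gives the pose at the moment of the call.
A pose or a line that the arm cannot do raises env.PlanningError and nothing moves.
- env.finish_job(): hands the job in, once; it reports no verdict.
The state is a dict: "time_s": time; "q": joint angles; "joint_velocities": joint speeds; "tau": joint torques, N m; "position": TCP position; "eef_rot": TCP orientation; "contact_force": force on the tool from outside, world axes, zero at the start; "ft_torque": the same for the moment, N m; "width": finger opening in mm.
Only numpy, scipy, OpenCV 4.12 (cv2) and the standard library are available. Lean on these libraries where they do the work, as an engineer would, in place of code of your own. Each camera call takes 0.05 s, during which the arm holds its last target. There are 200 camera calls.

## Working session

There is one attempt and no reset: what is moved stays moved. The work goes in short steps, each a Python script; the robot and the scene stay as the last script left them, time stands still between calls to the robot, and variables do not carry over. Pictures are saved under pics/ and viewed, about 8 in all and at most 12, crops included, and the job is handed in when it is done.

```bash
mkdir -p pics
cat > h.py <<'E'
import numpy as np, cv2
from plant import env
def cloud(name):
    info=env.camera_info(name); im,d=env.read_camera(name)
    K=np.array(info["K"]);T=np.linalg.inv(np.array(info["world_to_cam"]))
    v,u=np.mgrid[:400,:640]
    X=(u-K[0,2])/K[0,0]*d;Y=(v-K[1,2])/K[1,1]*d
    P=np.stack([X,-Y,-d,np.ones_like(d)],-1)@T.T
    P=P[...,:3].copy();P[d<=0]=np.nan
    return im,d,P
E
python3 - <<'E'
from h import *
o=env.get_obs();print(o)
for n in("scene","side"):
    im,d,P=cloud(n);i=env.camera_info(n);print(n,i)
    np.savez(n,im=im,P=P);cv2.imwrite(f"pics/{n}.png",im)
E
```

```text
{'time_s': 0.0, 'q': array([-1.16271208,  0.70708504, -0.02760761,  1.48498753,  0.02198407,
        0.95091968, -0.07552248]), 'joint_velocities': array([-0.0007999 ,  0.00019648, -0.00075952, -0.00254626, -0.00129172,
       -0.0014353 , -0.00065057]), 'tau': array([-6.36050354e-04, -8.83211589e+01,  1.23426005e+00, -2.36168915e+01,
        1.68301980e-02,  6.44452055e-03, -7.72536305e-05]), 'position': array([249.88612946, 517.58525931, 244.84055423]), 'eef_rot': array([3.14156350e+00, 1.09724428e-03, 1.12097308e+00]), 'contact_force': array([0.92334029, 0.15365713, 0.55948042]), 'ft_torque': array([ 0.01868084, -0.0041125 ,  0.01279634]), 'width': 85.56765735434898}
scene {'K': array([[498.8035382 ,   0.        , 321.31407213],
       [  0.        , 498.8035382 , 206.28943328],
       [  0.        ,   0.        ,   1.        ]]), 'world_to_cam': array([[-7.20670436e-01,  6.93088144e-01, -1.62156682e-02,
         3.74334095e+02],
       [-5.14478584e-01, -5.18982149e-01,  6.82619452e-01,
         1.97378738e+02],
       [ 4.64699807e-01,  5.00286272e-01,  7.30594098e-01,
        -1.51326383e+03],
       [ 0.00000000e+00,  0.00000000e+00,  0.00000000e+00,
         1.00000000e+00]])}
side {'K': array([[504.59355151,   0.        , 311.25676864],
       [  0.        , 504.59355151, 200.42543844],
       [  0.        ,   0.        ,   1.        ]]), 'world_to_cam': array([[ 6.85716362e-01, -7.27828472e-01,  7.66719030e-03,
        -3.73396187e+02],
       [ 4.07234171e-01,  3.92359832e-01,  8.24750927e-01,
        -2.96754735e+02],
       [-6.03285505e-01, -5.62422864e-01,  5.65444181e-01,
        -9.42124849e+02],
       [ 0.00000000e+00,  0.00000000e+00,  0.00000000e+00,
         1.00000000e+00]])}
```

View pics/scene.png

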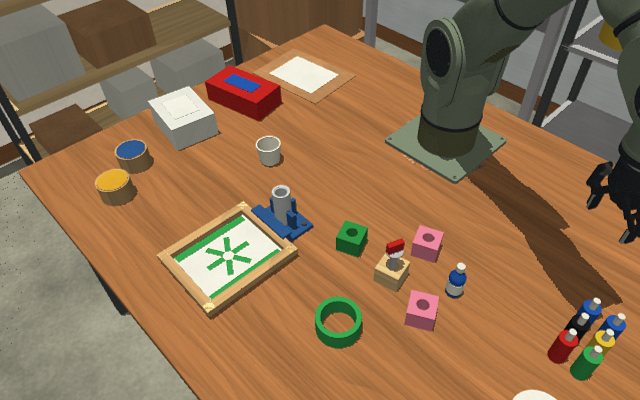

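View pics/side.png

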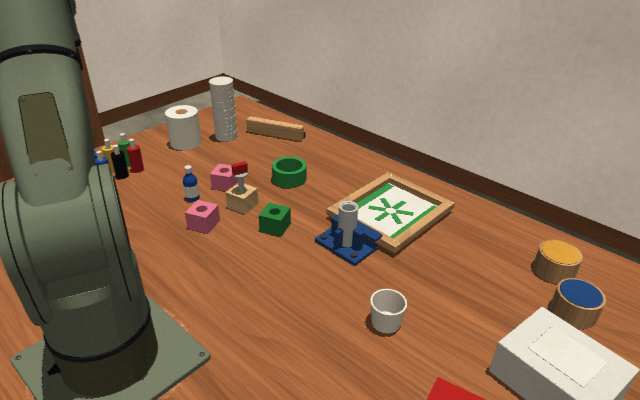

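The scene view shows the screw in its stand at about (395,250) and the well rim at (282,190). Next come coarse positions from depth, then a wrist view of each.

Run:
```python
from h import *
for n,bx in(("scene",((375,410,235,270),(268,295,180,205))),("side",((225,255,158,200),(335,362,198,225)))):
    z=np.load(n+".npz");im=z["im"].astype(int);P=z["P"]
    b,g,r=im[...,0],im[...,1],im[...,2]
    a=bx[0];s=np.zeros((400,640),bool);s[a[2]:a[3],a[0]:a[1]]=1
    m=s&(r>110)&(g<60)&(b<60);Q=P[m];Q=Q[~np.isnan(Q[:,0])]
    print(n,"red",len(Q),np.median(Q,0),Q.min(0),Q.max(0))
    t=Q[Q[:,2]>np.percentile(Q[:,2],60)];w,v=np.linalg.eigh(np.cov(t[:,:2].T));print("top",t.mean(0),np.arctan2(v[1,1],v[0,1]),w)
    a=bx[1];Q=P[a[2]:a[3],a[0]:a[1]].reshape(-1,3);Q=Q[(Q[:,2]>108)&(Q[:,2]<125)]
    print("rim",len(Q),Q.mean(0),Q.min(0),Q.max(0),)
i=env.camera_info("wrist");print(i["K"]);o=env.get_obs()
T=np.linalg.inv(i["world_to_cam"]);print(T, o["position"])
```

```text
scene red 88 [496.09356453 211.86972264 129.86846557] [431.71187567 141.32006002  -1.28602198] [516.54627189 223.90429105 132.91463062]
top [496.93045937 212.13200408 131.09212286] 2.715768693959088 [ 10.59354176 117.01396179]
rim 138 [561.67559997 -97.32246384 112.65955625] [ 540.28844237 -119.91025731  108.03908975] [584.52006948 -74.93243878 117.42629434]
side red 48 [495.27793868 206.29931192 130.05851257] [476.85991331 194.31525529   1.90012337] [624.57716336 395.22167949 133.56250801]
top [492.92332452 205.39454368 131.76992218] 2.7177548291648534 [ 12.42524886 132.7441055 ]
rim 161 [ 559.39725207 -101.41325548  113.18423767] [ 535.11645861 -123.83213375  108.0092062 ] [582.78906726 -76.62491946 118.38884265]
[[309.0664196    0.         311.4817044 ]
 [  0.         309.0664196  202.97062313]
 [  0.           0.           1.        ]]
[[ 4.34206976e-01 -8.66551975e-01 -2.46073111e-01  1.87433619e+02]
 [ 9.00812593e-01  4.17393067e-01  1.19664947e-01  5.47025647e+02]
 [-9.86686204e-04 -2.73625112e-01  9.61835913e-01  3.74547883e+02]
 [ 0.00000000e+00  0.00000000e+00  0.00000000e+00  1.00000000e+00]] [249.91773776 517.61410808 244.90588535]
```

Run:
```python
from h import *
pi=np.pi
for y in(1.146,-1.996):
    q=env.ik([495,209,250],[pi,0,y]);print("screw",y,None if q is None else np.round(q,2))
for y in np.arange(-3,3.2,.5):
    q=env.ik([560,-99,250],[pi,0,y]);q2=env.ik([560,-99,120],[pi,0,y]);print(round(y,2),None if q is None else np.round(q,2),None if q2 is None else np.round(q2,2))
t0=env.get_obs()["time_s"]
env.move_to([495,209,250],[pi,0,1.146]);env.hold(.2)
o=env.get_obs();print(o["time_s"]-t0,o["position"],o["eef_rot"])
im,d,P=cloud("wrist");np.savez("w1",im=im,P=P);cv2.imwrite("pics/w1.png",im)
b,g,r=[im[...,k].astype(int) for k in range(3)]
m=(r>90)&(g<60)&(b<60)&(P[...,2]>124)&(P[...,2]<140)
Q=P[m];print(len(Q),Q.mean(0));w,v=np.linalg.eigh(np.cov(Q[:,:2].T));print(np.arctan2(v[1,1],v[0,1]),np.sqrt(12*w)); print(cv2.minAreaRect(Q[:,:2].astype(np.float32)))
```

```text
screw 1.146 [-0.41  0.64 -0.1   1.62  0.07  0.89  0.61]
screw -1.996 [-0.86  0.78  0.82  1.63 -0.64  1.03 -1.83]
-3.0 [-0.37  1.02  1.3   1.52 -0.99  1.37 -1.99] [ 0.49  0.97 -0.77  1.63  0.83  0.9   2.67]
-2.5 [-0.37  1.02  1.3   1.52 -0.99  1.37 -1.49] [-0.33  1.13  1.07  1.66 -1.12  1.08 -1.39]
-2.0 [-0.23  0.8   0.76  1.51 -0.6   1.07 -1.33] [-0.19  0.97  0.65  1.66 -0.78  0.79 -1.18]
-1.5 [-0.18  0.77  0.62  1.51 -0.49  1.02 -0.93] [-0.12  0.93  0.5   1.65 -0.62  0.72 -0.82]
-1.0 [-0.11  0.74  0.48  1.51 -0.38  0.99 -0.53] [-0.06  0.9   0.35  1.65 -0.45  0.67 -0.47]
-0.5 [-0.05  0.72  0.33  1.51 -0.26  0.96 -0.14] [ 0.01  0.88  0.21  1.65 -0.28  0.64 -0.13]
0.0 [ 0.02  0.7   0.19  1.51 -0.15  0.95  0.25] [ 0.08  0.87  0.08  1.65 -0.1   0.63  0.21]
0.5 [ 0.1   0.69  0.04  1.5  -0.03  0.95  0.65] [ 0.15  0.87 -0.06  1.64  0.08  0.63  0.55]
1.0 [ 0.17  0.69 -0.11  1.5   0.08  0.95  1.04] [ 0.22  0.87 -0.2   1.64  0.25  0.65  0.89]
1.5 [ 0.25  0.7  -0.25  1.5   0.19  0.97  1.44] [ 0.29  0.88 -0.34  1.64  0.41  0.69  1.24]
2.0 [ 0.32  0.71 -0.4   1.49  0.3   1.    1.84] [ 0.36  0.9  -0.48  1.64  0.57  0.75  1.61]
2.5 [ 0.39  0.73 -0.54  1.49  0.41  1.03  2.24] [ 0.43  0.93 -0.62  1.64  0.7   0.81  2.  ]
3.0 [ 0.46  0.76 -0.69  1.49  0.52  1.08  2.65] [ 0.47  0.95 -0.72  1.63  0.79  0.87  2.42]
1.6666999999999998 [494.69733722 209.73258104 249.95598026] [-3.14139678e+00 -6.58587664e-05  1.14711246e+00]
695 [493.1796175  210.20183723 131.62660577]
2.7798537241439663 [12.6140231  38.93007515]
((494.06134033203125, 209.8283233642578), (12.823408126831055, 38.81493377685547), 69.31285858154297)
```

View pics/w1.png

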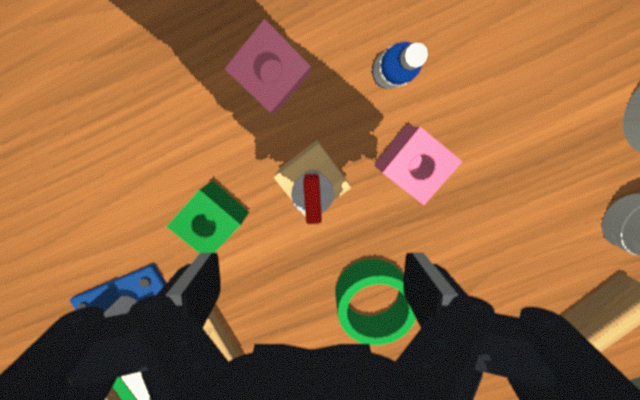

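The wrist view shows the red bar at about (313,198), in the plywood stand between the green and pink decoys. I'll measure the well rim from two yaws so the camera bias cancels.

Run:
```python
from h import *
from scipy.optimize import least_squares
pi=np.pi
M=[];Y=[]
for k,y in enumerate((1.147,-0.85)):
    env.move_to([560,-99,240],[pi,0,y]);env.hold(.3)
    o=env.get_obs();im,d,P=cloud("wrist");cv2.imwrite(f"pics/w2{k}.png",im)
    p=P.reshape(-1,3);p=p[(np.hypot(p[:,0]-560,p[:,1]+99)<35)&(p[:,2]>108)&(p[:,2]<122)]
    print(o["time_s"],o["position"],o["eef_rot"],len(p),p.mean(0),np.percentile(p[:,2],[5,50,95]))
    p=p[abs(p[:,2]-np.percentile(p[:,2],70))<2]
    # outer edge points: max radius per angle
    c=p[:,:2].mean(0)
    for _ in range(5):
        a=np.arctan2(*(p[:,:2]-c).T[::-1]);r=np.hypot(*(p[:,:2]-c).T)
        bi=((a+pi)/(2*pi)*36).astype(int)%36
        E=np.array([p[bi==j][r[bi==j].argmax(),:2] for j in range(36) if (bi==j).any()])
        I=np.array([p[bi==j][r[bi==j].argmin(),:2] for j in range(36) if (bi==j).any()])
        f=lambda x:np.r_[np.hypot(*(E-x[:2]).T)-x[2],np.hypot(*(I-x[:2]).T)-x[3]]
        s=least_squares(f,[*c,22,15],loss="soft_l1");c=s.x[:2]
    fo=[cv2.minEnclosingCircle(E.astype(np.float32))]
    print("fit",s.x,np.sqrt(s.fun.var()),len(E),fo); M.append(c-o["position"][:2]);Y.append(o["eef_rot"][2])
R=lambda a:np.array([[np.cos(a),-np.sin(a)],[np.sin(a),np.cos(a)]])
A=np.vstack([np.c_[np.eye(2),R(Y[0])],np.c_[np.eye(2),R(Y[1])]])
# m+pos = well + R b
o0=np.r_[M[0],M[1]]
print("rel meas",M,"solve (rel to commanded 560,-99 approx), bias tool",np.linalg.solve(A,o0))
```

```text
3.3167 [560.08644936 -98.34696428 240.06143249] [ 3.14155974e+00 -1.41254311e-04  1.14792987e+00] 1304 [560.22706746 -98.85918501 114.92694837] [111.55807191 115.45211381 116.83812753]
fit [560.21191522 -98.8463952   22.06486759  15.66075312] 0.4244617399920033 36 [((560.6265258789062, -99.04013061523438), 22.54918098449707)]
5.1083 [559.96403285 -99.04785068 239.99624926] [-3.14157106e+00  8.90185430e-05 -8.49758470e-01] 1316 [561.32357051 -98.83264493 114.81444524] [110.82186742 115.35004833 116.83823368]
fit [561.15665289 -98.87205194  22.1451501   15.76282915] 0.370790081383643 36 [((561.07177734375, -98.91094207763672), 22.38189125061035)]
rel meas [array([ 0.12546586, -0.49943092]), array([1.19262004, 0.17579874])] solve (rel to commanded 560,-99 approx), bias tool [ 0.87637446 -0.50529364 -0.30280864  0.68717176]
```

View pics/w21.png

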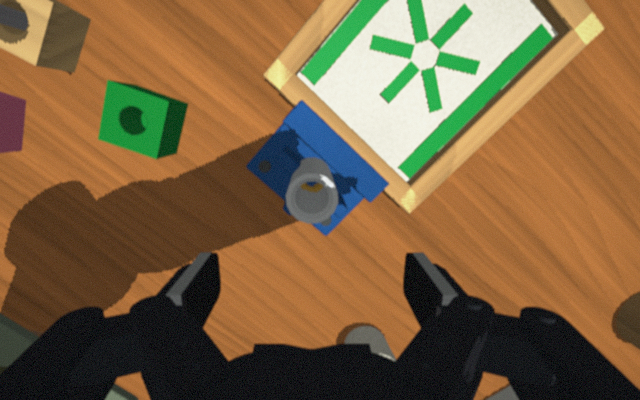

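The rim centre is at about (313,190), and the bias-solved well axis is about (560.7, -99.2). Next is the grasp.

Run:
```python
from h import *
pi=np.pi
z=np.load("w1.npz");im=z["im"].astype(int);P=z["P"]
m=(im[...,2]>70)&(im[...,1]<60)&(im[...,0]<60)&(P[...,2]>129.7)&(P[...,2]<140)
Q=P[m];r=cv2.minAreaRect(Q[:,:2].astype(np.float32));print(len(Q),Q.mean(0),r)
c=(np.array(r[0])+Q[:,:2].mean(0))/2+[.47,-.31];th=np.deg2rad(r[2]) if r[1][0]<r[1][1] else np.deg2rad(r[2]-90)
th=th if th>0.3 else th+pi
print("target",c,th)
assert np.hypot(*(c-[494,209.7]))<2 and abs(th-1.2)<.1
env.set_gripper(50)
env.move_to([*c,170],[pi,0,th]);env.servo_line([*c,120],rate=80);env.hold(.15)
def s(t):
    o=env.get_obs();print(t,round(o["time_s"],2),o["position"].round(2),o["eef_rot"].round(4),o["contact_force"].round(2),o["ft_torque"].round(3),round(o["width"],2))
s("pre");env.set_gripper(8);env.hold(.2);s("grip")
im,d,P=cloud("wrist");cv2.imwrite("pics/w3.png",im)
p=env.get_obs()["position"]
env.servo_line([*p[:2],150],rate=50);s("30up")
env.servo_line([*p[:2],185],rate=60);env.hold(.2);s("up")
im,d,P=cloud("wrist");cv2.imwrite("pics/w4.png",im);np.savez("w4",im=im,P=P)
```

```text
667 [493.81096562 209.94878667 131.78330534] ((494.201171875, 209.7755126953125), (12.823408126831055, 38.51601028442383), 69.31285858154297)
target [494.47606875 209.55214968] 1.2097375962171313
pre 7.75 [494.67 209.61 120.46] [ 3.1410e+00 -5.0000e-04  1.2097e+00] [-0.53 -0.38 -0.09] [ 0.01  -0.053  0.027] 50.04
grip 8.37 [494.67 209.73 120.26] [ 3.1412e+00 -6.0000e-04  1.2097e+00] [-0.46  0.59  6.04] [0.182 0.11  0.   ] 12.61
30up 9.17 [494.56 209.72 149.88] [-3.1415e+00  1.0000e-04  1.2098e+00] [-0.82 -0.49 -1.77] [ 0.072 -0.012 -0.015] 13.04
up 10.1 [494.57 209.69 184.73] [-3.1413e+00  3.0000e-04  1.2097e+00] [ 0.07  0.17 -1.38] [-0.019  0.004  0.006] 12.8
```

View pics/w4.png

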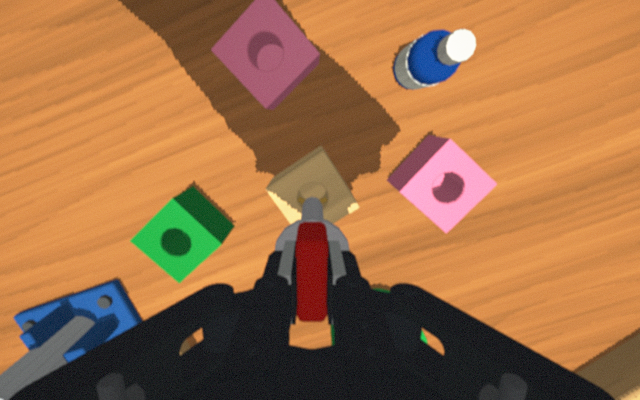

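The screw is held and clear, with the bar between the pads at (312,270). I'll measure the bar's offset in the tool frame, check for tilt, and move over the well.

Run:
```python
from h import *
pi=np.pi
z=np.load("w4.npz");im=z["im"].astype(int);P=z["P"]
m=(im[...,2]>70)&(im[...,1]<60)&(im[...,0]<60)&(P[...,2]>188)&(P[...,2]<205)
Q=P[m];zt=np.median(Q[:,2]);Q=Q[abs(Q[:,2]-zt)<1.5];r=cv2.minAreaRect(Q[:,:2].astype(np.float32));print(len(Q),zt-.78-184.73,Q.mean(0),r)
o=env.get_obs();y=o["eef_rot"][2]
c=(np.array(r[0])+Q[:,:2].mean(0))/2+[.47,-.31]-o["position"][:2]
R=np.array([[np.cos(y),-np.sin(y)],[np.sin(y),np.cos(y)]]);xt=np.array([np.cos(y),np.sin(y)]);yt=np.array([np.sin(y),-np.cos(y)])
print("offset tool x,y",c@xt,c@yt, "fit of top plane", np.polyfit((Q[:,:2]-Q[:,:2].mean(0))@yt,Q[:,2],1))
for y0 in (-.6,-.3,0):
  q=env.ik([560.7,-99.2,230],[pi,0,y0]);print(y0,np.round(q,2))
env.move_to([560.7,-99.2,235],[pi,0,-.4]);env.hold(.3)
o=env.get_obs();print(o["time_s"],o["position"],o["eef_rot"],o["contact_force"],o["q"].round(2))
im,d,P=cloud("wrist");cv2.imwrite("pics/w5.png",im)
im,d,P=cloud("side");cv2.imwrite("pics/s5.png",cv2.resize(im[80:280,240:460],None,fx=3,fy=3))
```

```text
2319 10.620293093254219 [493.25543586 209.34491699 196.19339706] ((494.3031921386719, 208.9600372314453), (13.076122283935547, 39.55320358276367), 69.26744842529297)
offset tool x,y -0.9281255063842163 0.035986929997484214 fit of top plane [2.62331908e-03 1.96193397e+02]
-0.6 [-0.08  0.75  0.4   1.54 -0.34  0.93 -0.17]
-0.3 [-0.04  0.74  0.31  1.53 -0.26  0.91  0.06]
0 [ 0.01  0.73  0.22  1.53 -0.18  0.9   0.29]
11.6667 [560.75927131 -98.71534971 234.94091339] [-3.14148538e+00  1.19354665e-04 -3.98896029e-01] [ 0.39172024  0.70477012 -2.68324689] [-0.05  0.74  0.34  1.53 -0.29  0.93 -0.02]
```

View pics/s5.png

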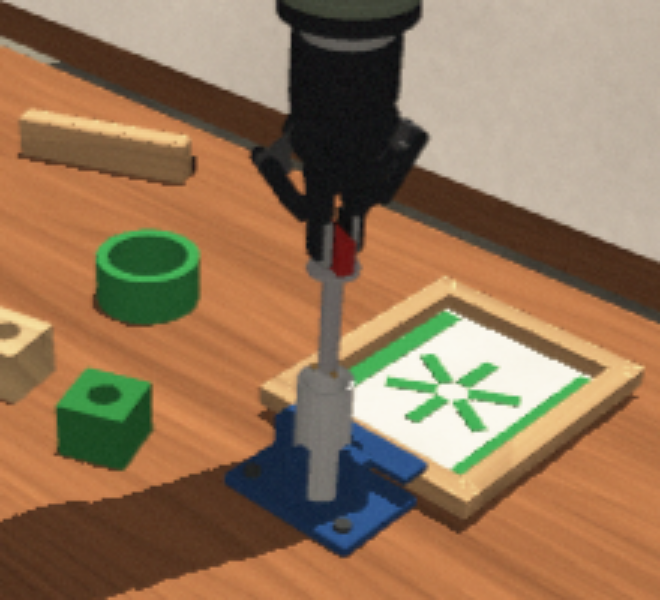

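The side view shows the screw hanging upright, with its tip just over the rim at about (328,375) in the crop. I'll lower it with force guarding.

```bash
cat >> h.py <<'E'
W=np.array([560.7,-99.2]); OFF=-.45
def tcp(yaw,w=W): return w-OFF*np.array([np.cos(yaw),np.sin(yaw)])
def s(t=""):
    o=env.get_obs();print(t,round(o["time_s"],2),o["position"].round(2),round(o["eef_rot"][2],3),"F",o["contact_force"].round(1),"T",o["ft_torque"].round(2),round(o["width"],1));return o
E
python3 - <<'E'
from h import *
y=-.4;c=tcp(y)
env.servo_line([*c,231],rate=40);env.hold(.2);s("above")
zs=[225,219,212,200,180,160,152]
for z in zs:
    env.servo_line([*c,z],rate=40);o=s(z);F=o["contact_force"]
    if F[2]>6 or np.hypot(*F[:2])>8: print("stop");break
E
```

```text
above 12.22 [561.13 -99.39 231.02] -0.4 F [ 0.6  0.7 -1.3] T [-0.   -0.06 -0.02] 13.2
225 12.52 [560.99 -99.35 224.69] -0.4 F [-0.2 -0.9 -0.5] T [-0.01 -0.02  0.01] 12.8
219 12.82 [561.02 -99.33 218.74] -0.4 F [-0.4  0.5 -0.5] T [0.05 0.04 0.03] 13.1
212 13.14 [561.03 -99.33 211.74] -0.4 F [ 0.8 -0.5  0. ] T [ 0.09 -0.    0.06] 12.6
200 13.59 [561.06 -99.36 199.85] -0.4 F [-0.3  1.1 -1.5] T [ 0.11 -0.03 -0.01] 13.1
180 14.24 [561.09 -99.41 180.01] -0.4 F [ 0.1  0.4 -1.7] T [ 0.14 -0.03  0.04] 12.7
160 14.89 [561.13 -99.39 160.  ] -0.4 F [-0.4  0.1 -1.2] T [ 0.1  -0.02 -0.  ] 13.1
152 15.24 [561.03 -99.39 151.8 ] -0.4 F [-0.6  0.7 -1.5] T [ 0.1  -0.    0.02] 13.1
```

It went in almost without lateral force. Now I'll feel for the nut face.

```bash
cat >> h.py <<'E'
def fz(n=4):
    A=[]
    for _ in range(n):
        env.hold(.02);o=env.get_obs();A.append(np.r_[o["contact_force"],o["ft_torque"]])
    return np.mean(A,0)
E
python3 - <<'E'
from h import *
y=-.4;c=tcp(y);f0=fz(6);print("base",f0.round(2))
for z in np.arange(150,140,-1.):
    env.servo_line([*c,z],rate=15);f=fz()-f0;o=env.get_obs();print(z,o["position"].round(2),f.round(2),round(o["time_s"],2))
    if f[2]>2: break
E
```

```text
base [ 0.02  0.23 -1.63  0.11 -0.02 -0.01]
150.0 [561.09 -99.4  150.01] [-0.03 -0.08  0.33 -0.02 -0.01  0.02] 15.69
149.0 [561.1  -99.37 148.98] [ 0.34 -0.12  0.09 -0.02  0.01  0.01] 16.01
148.0 [561.07 -99.41 147.96] [ 0.6   0.04  0.11 -0.02  0.    0.02] 16.32
147.0 [561.11 -99.39 146.97] [ 0.06 -0.08  0.25 -0.04 -0.03 -0.  ] 16.64
146.0 [561.15 -99.4  146.04] [ 0.09  0.13  1.56 -0.04 -0.03 -0.  ] 16.96
145.0 [561.17 -99.39 145.05] [ 0.34  0.16  3.09 -0.04 -0.01 -0.01] 17.27
```

Run:
```python
from h import *
pi=np.pi;f0=np.array([.02,.23,-1.63,.11,-.02,-.01])
y=-.4
while y<2.0:
    y+=.12;env.servo_line([*tcp(y),145],rot=[pi,0,y],rate=20);f=fz(2)-f0;o=env.get_obs()
    print(round(y,2),o["position"].round(2),round(o["eef_rot"][2],3),f.round(2),round(o["time_s"],2))
    if f[2]<1.2 or abs(f[5])>.35 or f[2]>8: break
```

```text
-0.28 [561.16 -99.36 145.06] -0.284 [-0.7   0.65  3.    0.07 -0.04  0.03] 17.57
-0.16 [561.19 -99.3  145.03] -0.165 [0.37 0.13 2.5  0.09 0.01 0.03] 17.88
-0.04 [561.17 -99.23 145.02] -0.046 [ 0.07  0.45  3.39  0.07 -0.02  0.03] 18.18
0.08 [561.15 -99.21 145.02] 0.074 [ 0.28 -0.53  3.17  0.08  0.02  0.01] 18.48
0.2 [561.16 -99.15 145.  ] 0.194 [0.28 0.11 3.7  0.13 0.01 0.05] 18.77
0.32 [561.12 -99.11 145.  ] 0.314 [-0.49  0.08  3.83  0.03  0.06  0.05] 19.07
0.44 [561.08 -99.04 144.98] 0.434 [-0.14  0.29  3.39  0.04  0.09  0.05] 19.38
0.56 [561.11 -98.99 145.01] 0.554 [-0.24 -0.36  3.01 -0.05 -0.08  0.04] 19.68
0.68 [561.01 -98.88 144.97] 0.674 [ 0.36  0.18  2.61  0.1  -0.07 -0.02] 19.98
0.8 [560.7  -98.83 144.82] 0.794 [-0.52  1.1   0.53  0.15  0.37  0.07] 20.27
```

Run:
```python
from h import *
pi=np.pi;f0=np.array([.02,.23,-1.63,.11,-.02,-.01])
y=.8;f=fz()-f0;s("rest");print(f.round(2))
y=.86;env.servo_line([*tcp(y),145],rot=[pi,0,y],rate=20);f=fz(3)-f0;s("turn");print(f.round(2))
for z in np.arange(144,138.5,-1):
    env.servo_line([*tcp(y),z],rate=15);f=fz(3)-f0;o=env.get_obs();print(z,o["position"].round(2),f.round(2),round(o["time_s"],2))
    if f[2]>2.5: break
```

```text
rest 20.34 [560.77 -98.8  144.84] 0.795 F [-0.8  0.2 -1.2] T [0.25 0.41 0.05] 12.9
[-0.6   0.56  0.53  0.14  0.39  0.06]
turn 20.64 [560.91 -98.88 144.94] 0.857 F [-1.5  0.5 -1.5] T [0.1  0.21 0.04] 12.9
[-1.22  0.21  0.37  0.01  0.27  0.02]
144.0 [560.92 -98.83 143.96] [-1.39  0.08  0.39  0.05  0.42  0.  ] 20.94
143.0 [560.97 -98.82 142.99] [-1.34  0.24  1.22  0.1   0.53  0.03] 21.24
142.0 [561.   -98.92 141.9 ] [-0.01  0.07 -1.28 -0.09  0.24 -0.01] 21.54
141.0 [561.02 -98.88 140.98] [-1.08  0.27  0.52 -0.15  0.21 -0.01] 21.84
140.0 [561.06 -98.84 140.05] [-0.72 -0.12  1.03 -0.12  0.21  0.01] 22.14
139.0 [561.04 -98.82 139.05] [-0.59 -0.08  2.95 -0.09  0.2   0.03] 22.44
```

It's fully dropped, with the floor at z≈141 and 3 N at 139. Now screwing clockwise while following the pitch.

Run:
```python
from h import *
pi=np.pi;f0=np.array([.02,.23,-1.63,.11,-.02,-.01])
y=.86;z=139.3;n=0
while y>-.15:
    y-=.08
    f=fz(3)-f0 if n else f
    if n and f[2]<3: z-=.432
    elif n==0: z=139.2
    z=max(z,136.6)
    env.servo_line([*tcp(y),z],rot=[pi,0,y],rate=20);n+=1
    f=fz(3)-f0;o=env.get_obs()
    print(round(y,2),round(z,2),o["position"].round(2),round(o["eef_rot"][2],3),f.round(2),round(o["time_s"],2))
    if f[2]>5 or abs(f[5])>.3: print("stop");break
```

```text
Traceback (most recent call last):
NameError: name 'f' is not defined. Did you mean: 'fz'?
```

Run:
```python
from h import *
pi=np.pi;f0=np.array([.02,.23,-1.63,.11,-.02,-.01])
y=.86;z=139.4;f=np.zeros(6)
while y>-.15:
    y-=.08
    if f[2]<3: z=max(z-.432,136.6)
    env.servo_line([*tcp(y),z],rot=[pi,0,y],rate=20)
    f=fz(3)-f0;o=env.get_obs()
    print(round(y,2),round(z,2),o["position"].round(2),round(o["eef_rot"][2],3),f.round(2),round(o["time_s"],2))
    if f[2]>5 or abs(f[5])>.3: print("stop");break
```

```text
0.78 138.97 [561.   -98.77 138.97] 0.783 [-1.25 -0.15  2.33  0.02  0.28  0.01] 22.74
0.7 138.54 [561.02 -98.83 138.54] 0.703 [-0.73  0.4   1.64  0.11  0.28  0.03] 23.04
0.62 138.1 [561.07 -98.89 138.12] 0.624 [-1.01  0.21  2.28  0.11  0.3  -0.01] 23.34
0.54 137.67 [561.08 -98.88 137.68] 0.544 [-0.88  0.24  1.65  0.2   0.3  -0.02] 23.64
0.46 137.24 [561.12 -99.   137.36] 0.464 [-2.11  1.34  5.43  0.09  0.54 -0.04] 23.94
stop
```

The collar touches the rim at z≈137.4, as predicted. The nut is still pushed down about 1.5–2 mm, so I'll keep turning at constant height to draw it up, watching torque.

Run:
```python
from h import *
pi=np.pi;f0=np.array([.02,.23,-1.63,.11,-.02,-.01])
y=.46;z=137.3
while y>-.12:
    y-=.06
    env.servo_line([*tcp(y),z],rot=[pi,0,y],rate=20)
    f=fz(3)-f0;o=env.get_obs()
    print(round(y,2),o["position"].round(2),round(o["eef_rot"][2],3),f.round(2),round(o["time_s"],2))
    if f[2]>9 or abs(f[5])>.4: print("stop");break
im,d,P=cloud("side");cv2.imwrite("pics/s6.png",cv2.resize(im[150:280,290:420],None,fx=4,fy=4))
```

```text
0.4 [561.13 -99.   137.37] 0.403 [-1.51  1.42  5.71  0.17  0.45 -0.03] 24.24
0.34 [561.16 -99.01 137.35] 0.343 [-0.92  1.56  5.74  0.27  0.36 -0.07] 24.54
0.28 [561.18 -99.01 137.34] 0.283 [-0.55  1.52  6.74  0.33  0.32 -0.02] 24.84
0.22 [561.17 -99.03 137.33] 0.223 [-0.85  1.47  6.53  0.38  0.24 -0.01] 25.14
0.16 [561.16 -99.04 137.34] 0.164 [-0.63  1.88  6.44  0.43  0.26 -0.03] 25.44
0.1 [561.18 -99.07 137.36] 0.104 [-0.65  2.18  6.74  0.48  0.23 -0.04] 25.74
0.04 [561.19 -99.04 137.33] 0.045 [-0.02  1.63  6.71  0.55  0.18 -0.05] 26.04
-0.02 [561.17 -99.05 137.34] -0.015 [-0.05  2.16  7.69  0.62  0.17 -0.  ] 26.34
-0.08 [561.19 -99.02 137.33] -0.075 [ 0.06  2.93  6.93  0.71  0.14 -0.03] 26.64
-0.14 [561.2  -99.05 137.34] -0.136 [ 0.19  3.45  7.17  0.81  0.08 -0.02] 26.94
```

View pics/s6.png

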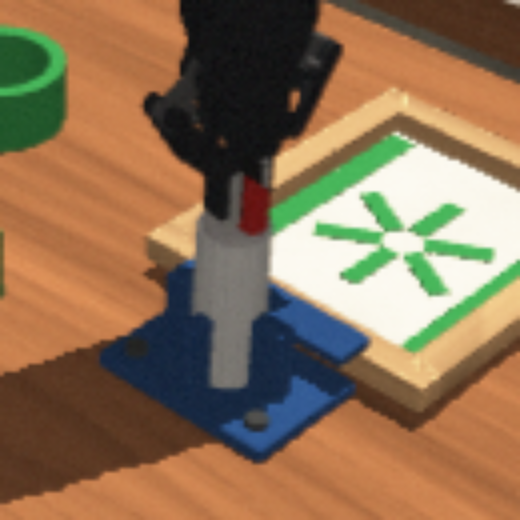

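Run:
```python
from h import *
f0=np.array([.02,.23,-1.63,.11,-.02,-.01]);y=-.14
for z in(137.4,137.6,137.9,138.2,138.6):
    env.servo_line([*tcp(y),z],rate=10);f=fz(4)-f0;o=env.get_obs();print(z,o["position"].round(2),f.round(2),round(o["time_s"],2))
    if f[2]<-4:break
```

```text
137.4 [561.19 -99.06 137.36] [ 1.36  3.99  5.13  0.99 -0.12  0.06] 27.31
137.6 [561.   -99.19 137.39] [ 1.02  3.77 -0.44  0.99 -0.22  0.05] 27.62
137.9 [560.95 -99.26 137.74] [ 0.44  3.01 -3.44  0.86 -0.05  0.05] 27.94
138.2 [561.04 -99.26 138.13] [-0.59  3.04 -4.19  0.86  0.08  0.03] 28.26
```

Lifting gently pulls down at about 1.5 N/mm, roughly 3 N at the rim. So the thread is engaged and the nut is drawing the collar down. Reseat and release.

Run:
```python
from h import *
y=-.14
env.servo_line([*tcp(y),137.35],rate=10);env.hold(.1);s("seat")
env.set_gripper(45);env.hold(.2);o=s("open")
p=o["position"];env.servo_line([*p[:2],245],rate=100);env.hold(.3);s("up")
im,d,P=cloud("wrist");cv2.imwrite("pics/w7.png",im)
t=im.astype(int);p=P.reshape(-1,3)
m=(t[...,2]>70)&(t[...,1]<60)&(t[...,0]<60)&(P[...,2]>140)&(P[...,2]<155);Q=P[m];print("head top z",np.median(Q[:,2]),"(bias +.8, want 148)",cv2.minAreaRect(Q[:,:2].astype(np.float32)))
r=np.hypot(*(P[...,:2]-W).T).T;k=(r<24)&(P[...,2]>112)&(P[...,2]<126)&~m;C=P[k];print("collar z",np.percentile(C[:,2],[10,50,90]),"want 120+.8"); C=C[C[:,2]>119]
print("plane",np.linalg.lstsq(np.c_[C[:,:2]-W,np.ones(len(C))],C[:,2],rcond=None)[0],C.mean(0))
im,d,P=cloud("side");cv2.imwrite("pics/s7.png",cv2.resize(im[150:280,290:420],None,fx=4,fy=4))
```

```text
seat 28.61 [561.1  -99.26 137.4 ] -0.14 F [-1.2  4.1 -1.1] T [1.04 0.35 0.02] 13.0
open 29.22 [561.18 -99.3  137.36] -0.14 F [ 0.4 -0.2  0.1] T [ 0.03  0.04 -0.  ] 45.1
up 30.74 [561.15 -99.3  244.83] -0.14 F [ 0.6 -0.7  0.6] T [-0.01  0.02  0.01] 45.2
head top z 148.75842103191297 (bias +.8, want 148) ((561.1394653320312, -100.23301696777344), (40.0681266784668, 13.352880477905273), 81.68939208984375)
collar z [115.60268861 120.61749274 121.7728386 ] want 120+.8
plane [2.17507848e-03 1.50189269e-02 1.21067778e+02] [561.24070384 -99.04049464 121.07134919]
```

View pics/s7.png

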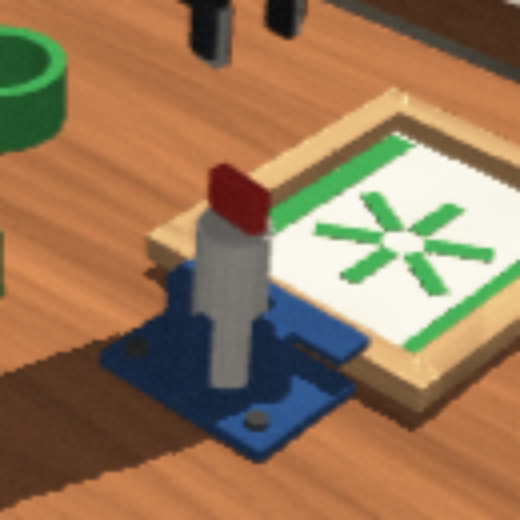

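View pics/w7.png

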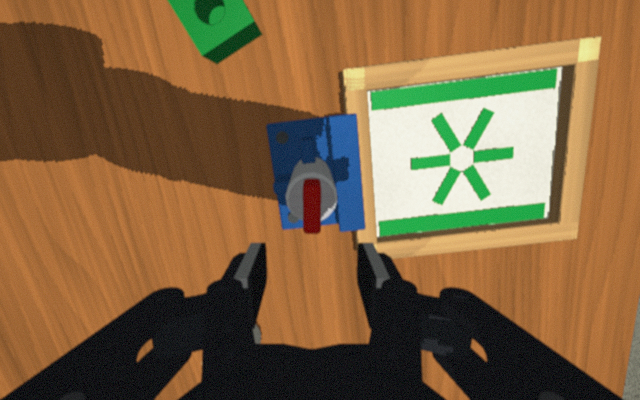

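Both views agree. The collar is flush on the rim (head top 148.0 after bias, 148 expected), the screw stands nearly upright (tilt at most 0.9°), and the gripper is clear. Handing in.

```bash
python3 -c "
from plant import env
env.hold(.2);print(env.finish_job(),env.get_obs()['time_s'])"
```

```text
the job is handed in; nothing more can be done
the job is handed in; nothing more can be done
```

The clamp screw is in the well, screwed down with its collar on the rim, and released. I handed the job in at about 31 s of robot time, under the 48 s limit.

**How it went:**
- **Start by feel:** I lowered the screw into the well with about 1 N of side force. I pressed on the nut at about 3 N and turned it back about 1.2 rad until it dropped. It then sank the full 6 mm to the nut floor.
- **Screwing down:** I turned it about 1.0 rad clockwise. The collar met the rim after about 0.4 rad, sooner than the stated 0.5–1.0 rad, because the nut was pressed about 2 mm down at the time. The rest of the turn drew the nut back up.

**Last checks:**
- **Thread:** before release, a gentle 0.8 mm lift met a downward pull of up to about 4 N. That shows the thread is engaged and holding the collar down.
- **Height:** after release, the head top measured 148.0 mm, bias-corrected, against 148 expected. The collar top was level within about 1°.
- **Bystanders:** the arm passed no lower than needed and met no unexpected force. I did not look at the cup, tape roll and bottle again at the end.

**What disagreed:** while the screw was held, the wrist camera put the bar 0.9 mm off the jaw centre. I corrected for half of that. A sideways moment of up to 1 N m built up while the collar was seated. It was gone once I let go.

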